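Hold the balcony lock box unlatched with its key

TASK

Take the round weather cap off the lock on the grey box and set it, rim down, fully into the round pocket beside the lock. Then take the key from its wooden stand, work it past the sticky pins until it is fully home in the lock, turn it a quarter turn clockwise to the stop, and finish still gripping the key and holding it turned against its spring, so that I can pull the drawer out. Leave the other things on the bench where they are.

Things in the scene. Friction and masses are not known exactly. Their poses are not given: they have to be found in the camera images.
- cap_center (a point): centre (half-way up) of the loose steel weather cap: an upside-down cup, outside diameter 44 mm, height 34 mm, wall 2.5 mm, 70 g; z points from the open rim (below) to the closed flat top. At the start it stands rim down over the lock, its rim on the box's top plate, 17 mm below this point.
- lockbox: fixed grey steel box with a drawer, 130 (x) x 210 (y) x 75 mm high, origin in the centre of its underside, z up. On its flat top plate, 55 mm to +y of the centre, is the lock (a fixed collar 36 mm across and 7.5 mm high around the turning brass plug), and 55 mm to -y the pocket for the cap.
- pocket (a point): centre of the floor of the round pocket in the box's top plate: 50 mm in diameter, 6 mm deep, open above; a cap fully in it has its centre 17 mm above this point and stands 28 mm out of the plate. Axes as the box's.
- keyway (a point): centre of the mouth of the keyway, on the plug's axis and top face, 8 mm above the box's top plate (83 mm above the bench). The axes turn with the plug: x along the keyway's length, z up. The keyway is a vertical slot 17.6 mm (x) by 6.4 mm (y), 30 mm deep. A key fully home has its shoulder on the plug's face and its tip 28 mm below this point.
- pins (a point): point on the plug's axis midway between two sticky spring pins in the keyway, 15 mm below its mouth. The pins have ball tips of 4 mm radius, stand 2 mm into the slot, one on each long wall, 11 and 19 mm below the mouth, and each gives way sideways under about 3 to 10 N of downward push on the key; if it hangs up, rock it a few degrees about the vertical and push again.
- plug (a joint): turn of the lock's plug, rad: 0 at rest (keyway along the box's x axis), grows clockwise seen from above, hard stop at 1.571 (a quarter). A light spring returns it to 0 (about 0.02 Nm to start it, 0.1 Nm at the stop), so it must be held. Free play of the key in the slot is up to 0.1 rad.
- key_bow (a point): centre of the bow (flat grip) of the loose steel key, 60 g, upright in its wooden stand. The bow is 30 (x) x 9 (y) x 36 mm (z); below it a shoulder 24 x 9 mm, 8 mm high, then the blade, 16 (x) x 5 mm (y), 28 mm long, with rounded tip. This point is 54 mm above the tip, 26 mm above the shoulder's underside. A half turn about z leaves the key the same.
- key_tip (a point): lowest point of the key's blade, on its axis; same axes as key_bow
- stand: fixed block of wood holding the key, 60 x 70 mm, 36 mm high, origin in the centre of its underside; slot 19 mm (x) by 8 mm (y), 32 mm deep in its top; the key's shoulder rests on its top face and the bow stands 8 to 44 mm above it
- clipper_c (a point): centre of the blue hair clipper lying on the bench, 145 x 44 x 36 mm: bystander
- trimmer_c (a point): centre of the white trimmer, 125 x 28 x 26 mm: bystander
- brush_c (a point): centre of the wooden bristle brush, 60 x 170 x 38 mm: bystander
- saucer_c (a point): centre of the ceramic saucer, 90 mm across, 18 mm high: bystander
- oil_c (a point): centre of the small standing oil bottle, 28 mm across, 75 mm high: bystander
- guard_c (a point): centre of the black clipper guard comb, 50 x 34 x 18 mm: bystander
Mind the look-alikes: they are no part of the job. Of the things shaped like the part that bears cap_center, the bare steel one is meant.

How it is judged:
By the outcome, as a careful person would: the job done as asked, in the order asked, and still so for the second after the job is handed in, while the arm keeps its last pose, push and grip.
It also fails if it takes over 67 s, if anything falls off the work surface, if the arm or the gripper's body presses on something with over 40 N, if the wrist force passes 120 N, or if a joint passes its speed limit or range.

ROBOT

A 6-joint arm with a two-finger parallel gripper is mounted at the origin on the work surface. World frame = base frame: x ahead of the robot, y to its left, z up, the work surface at z = 0. Lengths are in m, angles in rad, forces in N, time in s.
With the tool pointing down it reaches from about 0.375 to 0.975 m from the base axis. Payload 3.8 kg.
Tool frame: the origin (TCP) lies at the very end of the fingers, on their centre line; the grasp point (between the pads) lies 19 mm behind it (bot.tcp_to_grasp is the z of the grasp point in the tool frame, in m); z points along the fingers, y is the direction in which the jaws open and shut (so a half turn about z gives the same grasp; the last joint's range is limited). The gripper opens to 85 mm and grips with 20 to 120 N. Pads are 22 mm wide; open, the fingers measure 114 mm over their backs; the gripper's body (76 mm by 85 mm) begins 54 mm behind the grasp point. The pads swing forward as they close: fully open they stand 13 mm farther back than shut.
Start: joints at [1.272, 0.264, 1.604, -0, 1.274, -0.037], TCP at [0.175, 0.652, 0.231] pointing down, gripper open.
Joint ranges: [-2.63, 2.63], [-0.94, 2.18], [0.31, 2.57], [-1.31, 4.45], [0, 2.66], [-2.55, 2.55]. Speed limits (rad/s): [2.57, 2.57, 3.14, 3.14, 3.14, 3.14].

INTERFACE

Orientations are given as a rotation vector (axis times angle).
In Python, from workcell import status, vision, job, bot gives the robot as it stands.
- The arm moves only by the tool apply_moves, never from a script. Its argument "deltas" is a list of rows, each a list of 7 numbers: the shift along the tool's x, y, z in m, then the turn, a rotation vector about the tool's x, y, z in rad, then the closure, from 0 (fully open) to 1 (shut). In form: [[x, y, z, rx, ry, rz, jaw], ...]. A call has 1 to 8 rows; each row is the pose to reach, as a shift and turn from the pose commanded when the call began, along the tool's axes at that moment; what a row does not reach only later rows make up. A row lasts 1/12 s, in which the tool goes at most 41.7 mm and 7.16 degrees, less where a joint would pass 70% of its speed; a pose out of reach is approached as far as the arm can. A call with a gripper value outside its range is refused whole. The fingers move at their own pace and stop on an object; "squeeze" is the grip in N (left out, the last holds). Time passes only in rows, so rows that repeat a pose let the fingers close. It gives the time, the measured TCP pose, the force and the opening at its end, in the units of the state.
- status.read_state(): the state, without advancing time (a new reading comes with each control period).
- vision.read_camera(name): name is "side" or "top"; returns the picture (384x512x3 uint8, red, green, blue); there is no depth.
- vision.get_calibration(name): a dict with "fov_y" (degrees; the focal length in pixels is half the picture's height over the tangent of half this angle, whatever the lens; pixels are square), "cx", "cy" (the principal point, pixels), "R" (3x3) and "t" (3): a world point X has camera coordinates R X + t. Camera axes: x right, y down, z forward; pixel columns grow to the right and rows downward; lengths in m; the calibration is good to about 2 mm. A picture is of the moment at which its call begins. get_calibration takes no time and is no camera call.
- job.finish_job(): hands the job in, once; it reports no verdict.
The state is a dict: "time": time; "q": joint angles; "joint_vel": joint speeds; "joint_torque": joint torques, N m; "tool_pos": TCP position; "tcp_rot": TCP orientation; "wrist_force": force on the tool from outside, world axes, zero at the start; "torque": the same for the moment, N m; "width": opening from 0.0 (shut) to 1.0 (fully open).
Only numpy, scipy, OpenCV 4.12 (cv2) and the standard library are available. Lean on these libraries where they do the work, as an engineer would, in place of code of your own. Each camera call takes 0.05 s, during which the arm holds its last target. There are 200 camera calls.

## Working session

There is one attempt and no reset: what is moved stays moved. The work goes in short steps, Python scripts to look and compute and a tool call to move; the robot and the scene stay as the last step left them, time stands still between calls to the robot, and variables do not carry over. Pictures are saved under pics/ and viewed, about 8 in all and at most 12, crops included, and the job is handed in when it is done.

Besides the shell and the picture viewer there is one more tool, called after "Request:" by a JSON object that holds its "fn" and its "kwargs", one argument or row to a line. apply_moves: Moves the arm, as the interface text tells. Its arguments: {"type":"object","properties":{"deltas":{"type":"array","items":{"type":"array","items":{"type":"number"}}},"squeeze":{"type":"number"}},"required":["deltas"]}

```bash
ls; mkdir -p pics; python3 - <<'E'
from workcell import status, vision, job, bot
import cv2,numpy as np
print(status.read_state()); print([a for a in dir(bot) if a[0]!='_'])
for n in("top","side"):
    im=vision.read_camera(n); cv2.imwrite(f"pics/{n}0.png",im[:,:,::-1]); c=vision.get_calibration(n); print(n,c)
E
```

```text
pics
{'time': 0.0, 'q': array([ 1.27208394e+00,  2.64745817e-01,  1.60536195e+00, -1.89231096e-05,
        1.27365180e+00, -3.68873938e-02]), 'joint_vel': array([ 0.00028939, -0.00139171,  0.0014508 , -0.00073624,  0.00040716,
       -0.00084628]), 'joint_torque': array([ 1.20581917e-03, -5.15128040e+01, -3.67320764e+01,  1.10673059e-04,
        1.31482515e-02,  5.43026744e-06]), 'tool_pos': array([0.17451069, 0.65131842, 0.22997344]), 'tcp_rot': array([-0.4100462 , -3.11436887,  0.00336035]), 'wrist_force': array([-0.10868836, -0.55008167,  0.04080962]), 'torque': array([-0.01417613,  0.01796495,  0.05728836]), 'width': 0.9982853652642376}
['MotionError', 'tcp_to_grasp']
top {'fov_y': 45.31580157754656, 'cx': 248.24706353195953, 'cy': 191.99956839988118, 'R': array([[ 0.00834367, -0.99985827,  0.01462291],
       [-0.98073166, -0.01103663, -0.19504769],
       [ 0.19518143, -0.01271373, -0.98068475]]), 't': array([-0.01173159,  0.5771498 ,  1.52817078])}
side {'fov_y': 55.10791565266144, 'cx': 255.69180096894485, 'cy': 191.12227599363732, 'R': array([[ 0.92876915, -0.37057591,  0.00783353],
       [-0.18106335, -0.47203477, -0.86278575],
       [ 0.32342531,  0.79991042, -0.50550904]]), 't': array([-0.51828167,  0.1835856 ,  0.91204668])}
```

View pics/top0.png

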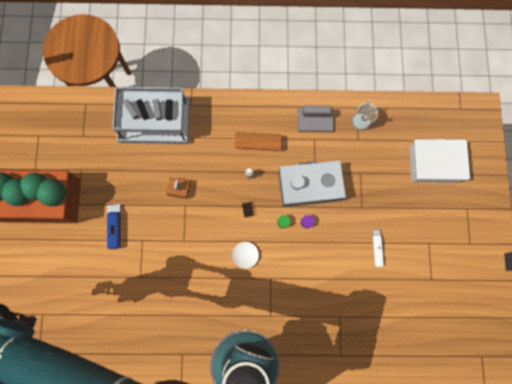

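View pics/side0.png

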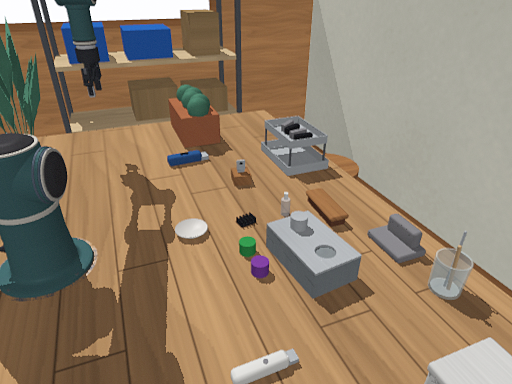

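```bash
python3 - <<'E'
import cv2,numpy as np
t=cv2.imread("pics/top0.png");s=cv2.imread("pics/side0.png")
a=cv2.resize(t[150:235,265:360],(475,425)[:2],interpolation=cv2.INTER_CUBIC)
a=cv2.resize(t[150:235,260:360],None,fx=4,fy=4,interpolation=cv2.INTER_CUBIC)
b=cv2.resize(s[200:300,255:365],None,fx=3.6,fy=3.6,interpolation=cv2.INTER_CUBIC)
c=cv2.resize(t[170:205,160:200],None,fx=6,fy=6,interpolation=cv2.INTER_CUBIC)
d=cv2.resize(s[150:190,220:260],None,fx=6,fy=6,interpolation=cv2.INTER_CUBIC)
o=np.zeros((600,800,3),np.uint8)
o[:340,:400]=a;o[:360,400:796]=b;o[360:570,:240]=c;o[360:600,400:640]=d
cv2.imwrite("pics/crop0.png",o)
E
```

```text
(no output)
```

View pics/crop0.png

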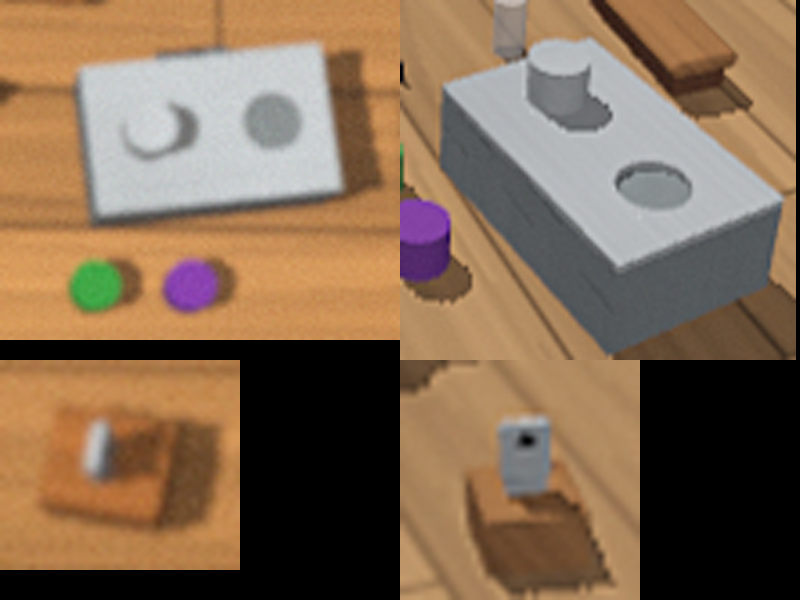

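```bash
cat > h.py <<'E'
import cv2,numpy as np
from workcell import vision
def K(n):
    c=vision.get_calibration(n); f=192/np.tan(np.radians(c["fov_y"]/2)); return f,c["cx"],c["cy"],np.array(c["R"]),np.array(c["t"])
def cast(n,p,z):
    f,cx,cy,R,t=K(n); p=np.atleast_2d(p).astype(float)
    d=np.c_[(p[:,0]-cx)/f,(p[:,1]-cy)/f,np.ones(len(p))]@R; o=-R.T@t
    return o+d*((z-o[2])/d[:,2])[:,None]
def proj(n,X):
    f,cx,cy,R,t=K(n); c=np.atleast_2d(X)@R.T+t; return np.c_[cx+f*c[:,0]/c[:,2],cy+f*c[:,1]/c[:,2]]
def up(im,x0,y0,x1,y1,k=8):
    return cv2.resize(im[y0:y1,x0:x1],None,fx=k,fy=k,interpolation=cv2.INTER_CUBIC)
def topx(p,x0,y0,k=8): return (np.asarray(p,float)+.5)/k-.5+[x0,y0]
def big(m):
    cs,_=cv2.findContours(m.astype(np.uint8),cv2.RETR_EXTERNAL,cv2.CHAIN_APPROX_NONE); return max(cs,key=cv2.contourArea)[:,0]
E
python3 - <<'E'
from h import *
for n,(x0,y0,x1,y1),th in(("top",(265,150,355,212),150),("side",(255,195,365,302),140)):
    im=cv2.imread(f"pics/{n}0.png"); u=cv2.GaussianBlur(up(im,x0,y0,x1,y1),(9,9),0); h=cv2.cvtColor(u,cv2.COLOR_BGR2HSV)
    print(n,"V pct",np.percentile(h[...,2][h[...,1]<70],[5,25,50,75,95]))
    m=(h[...,1]<70)&(h[...,2]>th); m=cv2.morphologyEx(m.astype(np.uint8),cv2.MORPH_OPEN,np.ones((25,25)))
    c=big(m); P=cast(n,topx(c,x0,y0),.075)[:,:2]; P=P.astype(np.float32)
    hull=cv2.convexHull(P)
    r=cv2.minAreaRect(hull*1000); print(r)
    o=u.copy(); cv2.drawContours(o,[c[:,None]],-1,(0,0,255),2); cv2.imwrite(f"pics/m_{n}.png",o)
    print("pix hull corners",cv2.approxPolyDP(cv2.convexHull(topx(c,x0,y0).astype(np.float32)),4,True)[:,0])
# key
for n,(x0,y0,x1,y1) in(("top",(165,172,200,202)),("side",(228,150,256,186))):
    im=cv2.imread(f"pics/{n}0.png"); u=cv2.GaussianBlur(up(im,x0,y0,x1,y1),(9,9),0); h=cv2.cvtColor(u,cv2.COLOR_BGR2HSV)
    c=big((h[...,1]<70)&(h[...,2]>90)); r=cv2.minAreaRect(topx(c,x0,y0).astype(np.float32)); print(n,"key rect",r, cv2.boxPoints(r).round(1).tolist())
    s=big((h[...,1]>120)&(h[...,2]>130)) if n=="top" else None
    if s is not None: print("stand",cv2.minAreaRect((cast(n,topx(s,x0,y0),.036)[:,:2]*1000).astype(np.float32)))
E
```

```text
top V pct [121. 184. 204. 209. 211.]
((613.4195556640625, -224.53128051757812), (132.80557250976562, 213.94659423828125), 6.539665699005127)
pix hull corners [[339.8125 161.1875]
 [344.5625 196.6875]
 [283.8125 202.0625]
 [280.3125 166.1875]]
side V pct [ 88.  92. 144. 189. 192.]
((611.8533325195312, -217.37879943847656), (133.0520477294922, 227.10928344726562), 6.894009113311768)
pix hull corners [[267.8125 222.3125]
 [308.3125 210.3125]
 [359.6875 255.8125]
 [314.3125 272.9375]]
top key rect ((175.9263153076172, 184.49148559570312), (4.210534572601318, 9.185202598571777), 3.5763344764709473) [[173.5, 188.89999389648438], [174.10000610351562, 179.8000030517578], [178.3000030517578, 180.0], [177.6999969482422, 189.1999969482422]]
stand ((598.6949462890625, 225.62294006347656), (106.73121643066406, 124.19962310791016), 0.6837952136993408)
side key rect ((240.5858154296875, 165.4782257080078), (13.166544914245605, 9.05295467376709), 84.98688507080078) [[235.5, 159.3000030517578], [244.5, 158.5], [245.6999969482422, 171.60000610351562], [236.6999969482422, 172.39999389648438]]
```

```bash
python3 - <<'E'
from h import *
o=np.zeros((600,800,3),np.uint8)
for n,(x0,y0,x1,y1),X in(("top",(162,170,196,204),0),("side",(224,150,258,190),400)):
    im=cv2.imread(f"pics/{n}0.png"); u=up(im,x0,y0,x1,y1,11)
    u=cv2.convertScaleAbs(u,alpha=1.15)
    for k in range(0,x1-x0,5): cv2.putText(u,str(x0+k),(k*11,8),0,.3,(255,255,0)); u[::4,k*11+5]=(255,255,0)
    for k in range(0,y1-y0,5): cv2.putText(u,str(y0+k),(0,k*11+5),0,.3,(255,255,0)); u[k*11+5,::4]=(255,255,0)
    o[:u.shape[0],X:X+u.shape[1]]=u
cv2.imwrite("pics/crop1.png",o)
# box features
def fitell(n,box,f,z):
    im=cv2.imread(f"pics/{n}0.png"); u=cv2.GaussianBlur(up(im,*box),(9,9),0)
    h=cv2.cvtColor(u,cv2.COLOR_BGR2HSV); m=f(h); c=big(m); e=cv2.fitEllipse(c)
    P=(cast(n,topx(c,*box[:2]),z)[:,:2]*1000).astype(np.float32)
    return topx(e[0],*box[:2]).round(2),cv2.fitEllipse(P),cv2.minEnclosingCircle(P)
print("pocket top",fitell("top",(315,168,341,192),lambda h:h[...,2]<180,.075))
print("pocket side",fitell("side",(310,236,342,268),lambda h:h[...,2]<168,.075))
for th in(215,220,226): print("cap top",th,fitell("top",(286,170,310,194),lambda h:h[...,2]>th,.109))
for n,c in(("top",[[339.8,161.2],[344.6,196.7],[283.8,202.06],[280.3,166.2]]),("side",[[267.8,222.3],[308.3,210.3],[359.7,255.8],[314.3,272.9]])):
    print(n,(cast(n,np.array(c),.075)[:,:2]*1000).round(1).tolist())
E
```

```text
pocket top (array([327.64, 179.83]), ((619.364013671875, -278.08612060546875), (49.421226501464844, 49.87494659423828), 19.850866317749023), ((619.0264282226562, -278.1378479003906), 25.559438705444336))
pocket side (array([325.  , 250.96]), ((619.02490234375, -278.2331848144531), (48.8071403503418, 49.934471130371094), 73.49214935302734), ((618.9285278320312, -277.9840087890625), 25.425949096679688))
cap top 215 (array([299.81, 183.58]), ((597.5687866210938, -177.8325958251953), (5.334543704986572, 11.639744758605957), 38.061607360839844), ((596.3731079101562, -177.39537048339844), 5.706754207611084))Traceback (most recent call last):
  File "<stdin>", line 18, in <module>
  File "<stdin>", line 13, in fitell
  File "h.py", line 15, in big
    cs,_=cv2.findContours(m.astype(np.uint8),cv2.RETR_EXTERNAL,cv2.CHAIN_APPROX_NONE); return max(cs,key=cv2.contourArea)[:,0]
                                                                                              ~~~^^^^^^^^^^^^^^^^^^^^^^^^
ValueError: max() iterable argument is empty
```

View pics/crop1.png

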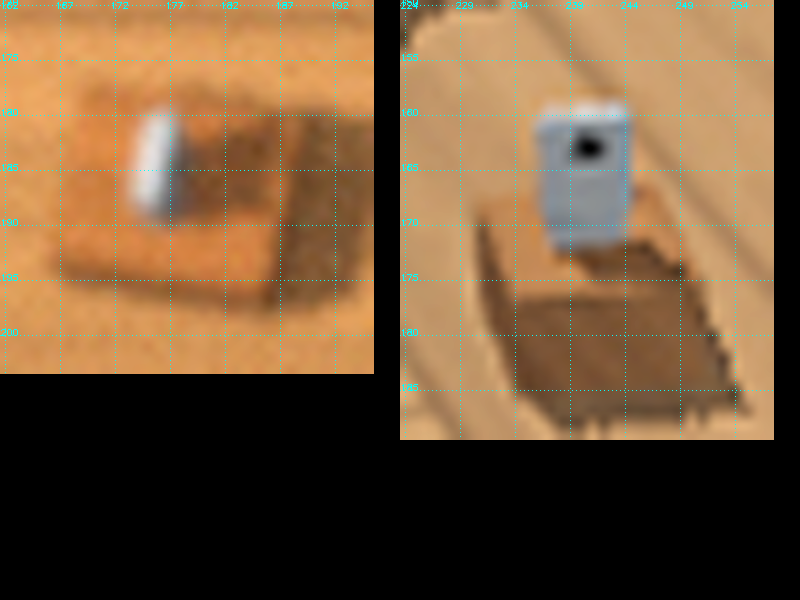

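```bash
python3 - <<'E'
from h import *
im=cv2.imread("pics/top0.png"); b=(165,172,200,202); u=cv2.GaussianBlur(up(im,*b),(5,5),0); h=cv2.cvtColor(u,cv2.COLOR_BGR2HSV)
for th in(150,170,185):
  c=big((h[...,1]<90)&(h[...,2]>th)); print(th,cv2.minAreaRect((cast("top",topx(c,*b[:2]),.080)[:,:2]*1000).astype(np.float32)))
print("top ends",(cast("top",[[176.7,179.5],[174.7,188.6]],.08)*1000).round(1).tolist())
print("side top edge",(cast("side",[[236.2,160],[244.6,159.5]],.08)*1000).round(1).tolist())
# stand top-face corners, z=.036 (read off crop): top view & side view
p=lambda u,v,x0,y0:(u/11-.5+x0,v/11-.5+y0)
print("stand top",(cast("top",[p(85,92,162,170),p(298,115,162,170),p(272,297,162,170),p(57,262,162,170)],.036)*1000).round(1).tolist())
print("stand side",(cast("side",[p(75,192,224,150),p(120,298,224,150),p(290,275,224,150)],.036)*1000).round(1).tolist())
for n,c in(("top",[[339.8,161.2],[344.6,196.7],[283.8,202.06],[280.3,166.2]]),("side",[[267.8,222.3],[308.3,210.3],[359.7,255.8],[314.3,272.9]])):
    print(n,(cast(n,np.array(c),.075)[:,:2]*1000).round(1).tolist())
from scipy.spatial.transform import Rotation as R
from workcell import status
s=status.read_state(); print(R.from_rotvec(s["tcp_rot"]).as_matrix().round(3))
E
```

```text
150 ((596.9937133789062, 242.9385528564453), (10.782565116882324, 33.03062057495117), 74.84467315673828)
170 ((598.287353515625, 243.25686645507812), (8.166374206542969, 30.50435447692871), 80.91584777832031)
185 ((599.3926391601562, 243.8487548828125), (6.750585079193115, 25.197053909301758), 81.82856750488281)
top ends [[613.3, 238.3, 80.0], [581.6, 243.8, 80.0]]
side top edge [[583.1, 244.0, 80.0], [611.2, 237.5, 80.0]]
stand top [[628.8, 271.1, 36.0], [622.1, 203.1, 36.0], [563.0, 209.3, 36.0], [573.5, 277.6, 36.0]]
stand side [[574.3, 284.7, 36.0], [564.3, 210.8, 36.0], [618.6, 206.3, 36.0]]
top [[685.9, -322.0], [561.0, -334.6], [540.2, -126.9], [665.6, -115.6]]
side [[540.8, -125.8], [665.7, -113.7], [683.7, -322.2], [559.4, -333.8]]
[[-0.966  0.259 -0.001]
 [ 0.259  0.966 -0.002]
 [ 0.    -0.002 -1.   ]]
```

Request:
{"fn": "apply_moves", "kwargs": {
  "deltas": [
    [-0.226,-0.244,0,0,0,0,0],
    [-0.226,-0.244,0,0,0,0,0],
    [-0.226,-0.244,0,0,0,0,0],
    [-0.226,-0.244,0,0,0,0,0],
    [-0.226,-0.244,0,0,0,0,0],
    [-0.226,-0.244,0,0,0,0,0],
    [-0.226,-0.244,0,0,0,0,0],
    [-0.226,-0.244,0,0,0,0,0]
  ],
  "squeeze": 40
}}

```text
time: 0.77
tool_pos: [0.33, 0.3557, 0.2308]
tcp_rot: [-0.409, -3.115, 0.001]
wrist_force: [0.8, -0.5, -0.3]
width: 1.002
```

Request:
{"fn": "apply_moves", "kwargs": {
  "deltas": [
    [-0.226,-0.244,0,0,0,0,0],
    [-0.226,-0.244,0,0,0,0,0],
    [-0.226,-0.244,0,0,0,0,0],
    [-0.226,-0.244,0,0,0,0,0],
    [-0.226,-0.244,0,0,0,0,0],
    [-0.226,-0.244,0,0,0,0,0],
    [-0.226,-0.244,0,0,0,0,0],
    [-0.226,-0.244,0,0,0,0,0]
  ]
}}

```text
time: 1.43
tool_pos: [0.4852, 0.0615, 0.2311]
tcp_rot: [-0.411, -3.115, -0.0]
wrist_force: [0.6, 0.6, -0.4]
width: 1.003
```

Request:
{"fn": "apply_moves", "kwargs": {
  "deltas": [
    [-0.179,-0.192,0,0,0,0,0],
    [-0.179,-0.192,0,0,0,0,0],
    [-0.179,-0.192,0,0,0,0,0],
    [-0.179,-0.192,0,0,0,0,0],
    [-0.179,-0.192,0,0,0,0,0],
    [-0.179,-0.192,0,0,0,0,0],
    [-0.179,-0.192,0,0,0,0,0],
    [-0.179,-0.192,0,0,0,0,0]
  ]
}}

```text
time: 2.1
tool_pos: [0.6089, -0.1714, 0.2302]
tcp_rot: [-0.416, -3.113, 0.001]
wrist_force: [0.6, 0.1, 0.6]
width: 0.997
```

```bash
cat >> h.py <<'E'
def go(x,y,z,yaw):
    "delta in tool axes from measured pose to world target, tool down, tool-x at yaw deg"
    from workcell import status
    from scipy.spatial.transform import Rotation as Ro
    s=status.read_state(); M=Ro.from_rotvec(s["tcp_rot"]); p=s["tool_pos"]; a=np.radians(yaw)
    T=Ro.from_matrix([[np.cos(a),np.sin(a),0],[np.sin(a),-np.cos(a),0],[0,0,-1]])
    print("t",round(s["time"],2),"p",(p*1000).round(1),"yaw",np.degrees(np.arctan2(*M.as_matrix()[[1,0],0])).round(2),"w",s["width"].round(3),"F",s["wrist_force"].round(1),"T",s["torque"].round(2),"q1,q6",s["q"][[0,5]].round(2))
    print("delta",M.inv().apply(np.array([x,y,z])-p).round(4),(M.inv()*T).as_rotvec().round(4))
E
python3 -c "
from h import *
go(.6083,-.1688,.080,165)"
```

```text
Traceback (most recent call last):
  File "h.py", line 22, in go
    print("t",round(s["time"],2),"p",(p*1000).round(1),"yaw",np.degrees(np.arctan2(*M.as_matrix()[[1,0],0])).round(2),"w",s["width"].round(3),"F",s["wrist_force"].round(1),"T",s["torque"].round(2),"q1,q6",s["q"][[0,5]].round(2))
                                                                                                                          ^^^^^^^^^^^^^^^^
AttributeError: 'float' object has no attribute 'round'
```

```bash
sed -i 's/s\["width"\].round(3)/round(s["width"],3)/' h.py; python3 -c "
from h import *
go(.6083,-.1688,.080,165)"
```

```text
t 2.1 p [ 608.9 -171.4  230.2] yaw 164.79 w 0.997 F [0.6 0.1 0.6] T [ 0.02  0.01 -0.01] q1,q6 [-0.31 -1.62]
delta [0.0012 0.0024 0.1502] [-0.0006 -0.0008 -0.0037]
```

Request:
{"fn": "apply_moves", "kwargs": {
  "deltas": [
    [0.001,0.002,0.04,0,0,0,0],
    [0.001,0.002,0.08,0,0,0,0],
    [0.001,0.002,0.12,0,0,0,0],
    [0.001,0.002,0.135,0,0,0,0],
    [0.001,0.002,0.15,0,0,0,0],
    [0.001,0.002,0.15,0,0,0,0]
  ]
}}

```text
time: 2.6
tool_pos: [0.6035, -0.1632, 0.0765]
tcp_rot: [-0.407, -3.106, -0.003]
wrist_force: [-0.3, 0.7, -0.7]
width: 1.0
```

Request:
{"fn": "apply_moves", "kwargs": {
  "deltas": [
    [0,0,0,0,0,0,1],
    [0,0,0,0,0,0,1],
    [0,0,0,0,0,0,1],
    [0,0,0,0,0,0,1],
    [0,0,0,0,0,0,1],
    [0,0,0,0,0,0,1],
    [0,0,0,0,0,0,1],
    [0,0,0,0,0,0,1]
  ]
}}

```text
time: 3.27
tool_pos: [0.6093, -0.1677, 0.0841]
tcp_rot: [0.409, 3.111, -0.004]
wrist_force: [-2.5, -5.2, 6.8]
width: 0.498
```

Request:
{"fn": "apply_moves", "kwargs": {
  "deltas": [
    [0,0,-0.015,0,0,0,1],
    [0,0,-0.035,0,0,0,1],
    [0,0,-0.055,0,0,0,1],
    [0,0,-0.055,0,0,0,1],
    [0,0,-0.055,0,0,0,1],
    [0,0,-0.055,0,0,0,1]
  ]
}}

```text
time: 3.77
tool_pos: [0.6074, -0.1656, 0.1358]
tcp_rot: [-0.41, -3.114, -0.001]
wrist_force: [0.4, -0.0, -0.3]
width: 0.502
```

```bash
python3 - <<'E'
from h import *
go(.6192,-.2781,.140,165)
o=[]
for n,b in(("top",(265,145,365,220)),("side",(255,175,365,302))):
    im=vision.read_camera(n)[:,:,::-1]; cv2.imwrite(f"pics/{n}1.png",im); u=up(im,*b,4); u=cv2.resize(u,(400,int(u.shape[0]*400/u.shape[1]))); c=np.zeros((500,400,3),np.uint8); c[:u.shape[0]]=u; o.append(c)
cv2.imwrite("pics/crop2.png",np.hstack(o))
E
```

```text
t 3.77 p [ 607.4 -165.6  135.8] yaw 165.0 w 0.502 F [ 0.4 -0.  -0.3] T [-0.04  0.02 -0.01] q1,q6 [-0.31 -1.62]
delta [-0.0405 -0.1056 -0.0043] [ 0.0004 -0.0005 -0.0001]
```

View pics/crop2.png

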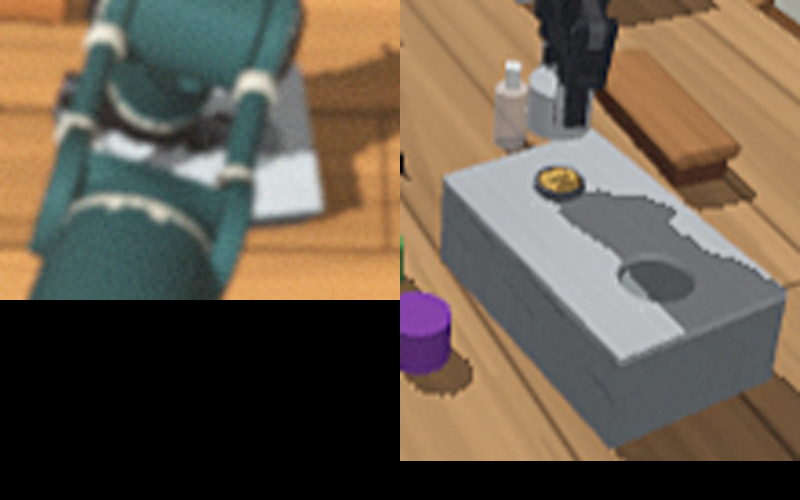

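```bash
python3 - <<'E'
from h import *
im=cv2.imread("pics/side1.png"); b=(288,214,312,236)
u=cv2.GaussianBlur(up(im,*b),(5,5),0); h=cv2.cvtColor(u,cv2.COLOR_BGR2HSV)
for s in(60,80,100):
    c=big((h[...,1]>s)&(h[...,2]>60)); e=cv2.fitEllipse((cast("side",topx(c,*b[:2]),.083)[:,:2]*1000).astype(np.float32)); print("plug",s,e)
c=big(h[...,2]<150); P=(cast("side",topx(c,*b[:2]),.0825)[:,:2]*1000).astype(np.float32); print("collar",cv2.fitEllipse(P),cv2.minEnclosingCircle(P))
im=cv2.imread("pics/side1.png")
# cap silhouette prediction for axis at TCP xy
a=np.linspace(0,6.283,200)
for name,cx,cy in(("tcp",.6074,-.1656),("-1.5",.6074+.00145,-.1656-.0004)):
    for z in(.127,.161):
        q=proj("side",np.c_[cx+.022*np.cos(a),cy+.022*np.sin(a),z+0*a]); print(name,z,"u",q[:,0].min().round(1),q[:,0].max().round(1),"v",q[:,1].min().round(1),q[:,1].max().round(1))
for v in(198,202,206,209,211,213): print(v,im[v,286:312].mean(1).astype(int))
E
```

```text
plug 60 ((605.2825317382812, -171.2592315673828), (29.295068740844727, 30.338205337524414), 140.535888671875)
plug 80 ((605.289794921875, -171.2548370361328), (28.80402183532715, 29.243080139160156), 141.6230926513672)
plug 100 ((605.324951171875, -171.21055603027344), (27.990331649780273, 28.317642211914062), 74.14704132080078)
collar ((605.130859375, -190.74374389648438), (39.631980895996094, 65.63694763183594), 4.800044536590576) ((609.566650390625, -188.46963500976562), 35.65664291381836)
tcp 0.127 u 290.5 308.3 v 203.4 213.1
tcp 0.161 u 291.2 309.4 v 191.8 201.2
-1.5 0.127 u 291.1 308.9 v 203.4 213.1
-1.5 0.161 u 291.8 310.0 v 191.8 201.2
198 [155 152 190 180 157 181 194 194 191 192 194 205 116  90  50  35  33  35
  40  38  38  34  33  33  29  62]
202 [138 137 137 135 131 124 122 116 117 118 119 119 126 135  58  29  34  37
  34  33  53 123 134  68  31  38]
206 [140 140 139 135 127 119 117 121 121 125 129 105 126 115  58  33  35  35
  38  28 102 128 143 143 148 121]
209 [135 139 135 137 127 122 118 120 122 128 127 115 126 108  51  34  36  52
  54  45 115 122 129 134 140 142]
211 [135 130 132 126 131 128 124 119 121 125 127 129 127 127 129 131 131 127
 122 122 156 194 181 155 130 133]
213 [119 117 107  99 129 137 135 135 129 132 141 148 147 146 147 157 156 171
 171 189 190 188 189 191 186 173]
```

Request:
{"fn": "apply_moves", "kwargs": {
  "deltas": [
    [-0.012,-0.033,0,0,0,0,1],
    [-0.025,-0.065,0,0,0,0,1],
    [-0.035,-0.095,0,0,0,0,1],
    [-0.0398,-0.1056,0.005,0,0,0,1],
    [-0.0398,-0.1056,0.02,0,0,0,1],
    [-0.0398,-0.1056,0.03,0,0,0,1],
    [-0.0398,-0.1056,0.03,0,0,0,1],
    [-0.0398,-0.1056,0.03,0,0,0,1]
  ]
}}

```text
time: 4.53
tool_pos: [0.6173, -0.2768, 0.1039]
tcp_rot: [-0.409, -3.11, -0.003]
wrist_force: [0.2, -0.0, -1.3]
width: 0.501
```

```bash
python3 - <<'E'
from h import *
go(.6185,-.2779,.078,165)
E
```

```text
t 4.53 p [ 617.3 -276.8  103.9] yaw 165.02 w 0.501 F [ 0.2 -0.  -1.3] T [-0.    0.01  0.02] q1,q6 [-0.46 -1.77]
delta [-0.0016 -0.0008  0.0259] [ 0.0012 -0.0047  0.0004]
```

Request:
{"fn": "apply_moves", "kwargs": {
  "deltas": [
    [-0.0015,-0.001,0.008,0,0,0,1],
    [-0.0015,-0.001,0.016,0,0,0,1],
    [-0.0015,-0.001,0.019,0,0,0,1],
    [-0.0015,-0.001,0.022,0,0,0,1],
    [-0.0015,-0.001,0.025,0,0,0,1],
    [-0.0015,-0.001,0.026,0,0,0,1],
    [-0.0015,-0.001,0.026,0,0,0,1]
  ]
}}

```text
time: 5.12
tool_pos: [0.6199, -0.2795, 0.08]
tcp_rot: [-0.41, -3.114, -0.0]
wrist_force: [-1.4, 0.4, -0.2]
width: 0.501
```

Request:
{"fn": "apply_moves", "kwargs": {
  "deltas": [
    [0,0,0.002,0,0,0,1],
    [0,0,0.003,0,0,0,1],
    [0,0,0.003,0,0,0,1]
  ]
}}

```text
time: 5.37
tool_pos: [0.6205, -0.2799, 0.0782]
tcp_rot: [0.41, 3.114, -0.001]
wrist_force: [-0.4, 0.6, 1.7]
width: 0.502
```

Request:
{"fn": "apply_moves", "kwargs": {
  "deltas": [
    [0,0,0.001,0,0,0,1],
    [0,0,0.001,0,0,0,0.2],
    [0,0,0.001,0,0,0,0.2],
    [0,0,0.001,0,0,0,0.2],
    [0,0,0.001,0,0,0,0.2],
    [0,0,-0.005,0,0,0,0.2],
    [0,0,-0.03,0,0,0,0.2],
    [0,0,-0.07,0,0,0,0.2]
  ]
}}

```text
time: 6.03
tool_pos: [0.6163, -0.2778, 0.1423]
tcp_rot: [-0.409, -3.104, -0.006]
wrist_force: [0.8, 0.2, -0.4]
width: 0.803
```

Request:
{"fn": "apply_moves", "kwargs": {
  "deltas": [
    [0,0.04,-0.03,0,0,0,0.2],
    [0,0.08,-0.03,0,0,0,0.2],
    [0,0.12,-0.03,0,0,0,0.4],
    [0,0.16,-0.03,0,0,0,0.4],
    [0,0.2,-0.03,0,0,0,0.5],
    [0,0.24,-0.03,0,0,0,0.5],
    [0,0.28,-0.03,0,0,0,0.5],
    [0,0.32,-0.03,0,0,0,0.5]
  ]
}}

```text
time: 6.7
tool_pos: [0.7031, 0.0315, 0.1778]
tcp_rot: [0.41, 3.114, 0.0]
wrist_force: [0.4, -0.1, 0.6]
width: 0.498
```

```bash
python3 - <<'E'
from h import *
go(.5973,.241,.12,172)
o=[]
for n,b in(("top",(265,145,365,220)),("side",(255,175,365,302))):
    im=vision.read_camera(n)[:,:,::-1]; cv2.imwrite(f"pics/{n}2.png",im); u=up(im,*b,4); u=cv2.resize(u,(400,int(u.shape[0]*400/u.shape[1]))); c=np.zeros((500,400,3),np.uint8); c[:u.shape[0]]=u; o.append(c)
cv2.imwrite("pics/crop3.png",np.hstack(o))
E
```

```text
t 6.7 p [703.1  31.5 177.8] yaw 165.0 w 0.498 F [ 0.4 -0.1  0.6] T [-0.01  0.01 -0.01] q1,q6 [ 0.01 -1.3 ]
delta [0.1565 0.175  0.0578] [ 1.000e-04  5.000e-04 -1.221e-01]
```

View pics/crop3.png

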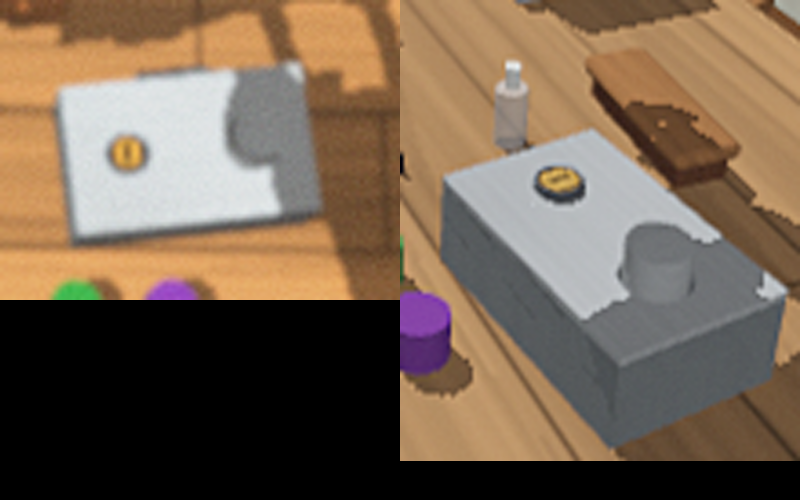

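```bash
python3 - <<'E'
from h import *
for n,b in(("top",(286,172,308,194)),("side",(284,212,314,236))):
    im=cv2.imread(f"pics/{n}2.png"); u=cv2.GaussianBlur(up(im,*b),(5,5),0); h=cv2.cvtColor(u,cv2.COLOR_BGR2HSV)
    for s in(70,110,140):
        c=big((h[...,1]>s)&(h[...,2]>60)); print(n,"plug",s,cv2.fitEllipse((cast(n,topx(c,*b[:2]),.083)[:,:2]*1000).astype(np.float32)))
    for v in(110,140,160):
        m=(h[...,2]<v)|(h[...,1]>70); c=big(m); P=(cast(n,topx(c,*b[:2]),.0795)[:,:2]*1000).astype(np.float32); print(n,"collar",v,cv2.fitEllipse(P))
    s=h[...,1].copy() 
    m=big((h[...,1]>110)&(h[...,2]>60)); r=np.zeros(s.shape,np.uint8); cv2.fillPoly(r,[m[:,None]],1); r=cv2.erode(r,np.ones((15,15)))
    V=h[...,2].copy(); d=(V<np.percentile(V[r>0],22))&(r>0); c=big(d); print(n,"slot",cv2.minAreaRect((cast(n,topx(c,*b[:2]),.083)[:,:2]*1000).astype(np.float32)))
# edges of top plate in top view: fitLine on front (lower) long edge and left edge
E
```

```text
top plug 70 ((605.554931640625, -169.59365844726562), (28.01392364501953, 29.09273338317871), 92.75276184082031)
top plug 110 ((605.5550537109375, -169.6059112548828), (25.757389068603516, 26.292428970336914), 94.79901885986328)
top plug 140 ((605.4989624023438, -169.565185546875), (23.416099548339844, 23.605552673339844), 146.44677734375)
top collar 110 ((606.3283081054688, -170.01425170898438), (28.078073501586914, 29.159358978271484), 92.75265502929688)
top collar 140 ((606.2384643554688, -170.43043518066406), (28.280275344848633, 32.231502532958984), 1.3962074518203735)
top collar 160 ((605.2435302734375, -170.4414825439453), (30.21548080444336, 35.51357650756836), 6.230896472930908)
top slot ((606.2515869140625, -169.2678985595703), (5.119026184082031, 13.114632606506348), 89.32649993896484)
side plug 70 ((605.2431030273438, -170.999267578125), (28.489713668823242, 29.73204803466797), 117.8777847290039)
side plug 110 ((605.2523193359375, -170.7957763671875), (26.67525863647461, 27.806888580322266), 87.72767639160156)
side plug 140 ((605.4104614257812, -170.4380340576172), (23.263925552368164, 26.115093231201172), 72.1677017211914)
side collar 110 ((605.1314697265625, -172.28988647460938), (33.92826461791992, 42.485511779785156), 159.3946533203125)
side collar 140 ((604.9567260742188, -172.46957397460938), (35.967979431152344, 44.72071075439453), 160.45361328125)
side collar 160 ((605.0524291992188, -172.26080322265625), (37.113521575927734, 47.28305435180664), 158.24948120117188)
side slot ((606.1298217773438, -169.4492645263672), (14.814349174499512, 5.131514549255371), 10.388774871826172)
```

Request:
{"fn": "apply_moves", "kwargs": {
  "deltas": [
    [0.025,0.03,0.005,0,0,-0.06,0.5],
    [0.055,0.06,0.01,0,0,-0.122,0.5],
    [0.08,0.09,0.02,0,0,-0.122,0.5],
    [0.105,0.12,0.03,0,0,-0.122,0.5],
    [0.13,0.147,0.04,0,0,-0.122,0.5],
    [0.1565,0.175,0.045,0,0,-0.122,0.5],
    [0.1565,0.175,0.05,0,0,-0.122,0.5],
    [0.1565,0.175,0.05,0,0,-0.122,0.5]
  ]
}}

```text
time: 7.47
tool_pos: [0.5952, 0.2401, 0.1262]
tcp_rot: [-0.214, -3.132, 0.002]
wrist_force: [0.1, -0.5, 0.3]
width: 0.501
```

Request:
{"fn": "apply_moves", "kwargs": {
  "deltas": [
    [0,0,0,0,0,0,0.5],
    [0,0,0,0,0,0,0.5]
  ]
}}

```text
time: 7.63
tool_pos: [0.5981, 0.2379, 0.128]
tcp_rot: [0.221, 3.133, -0.0]
wrist_force: [-0.4, -0.5, 1.5]
width: 0.503
```

```bash
python3 - <<'E'
from h import *
go(.5973,.241,.043,172)
E
```

```text
t 7.63 p [598.1 237.9 128. ] yaw 171.93 w 0.503 F [-0.4 -0.5  1.5] T [0.01 0.02 0.05] q1,q6 [ 0.34 -1.09]
delta [0.0013 0.003  0.085 ] [-0.      0.0012 -0.0013]
```

Request:
{"fn": "apply_moves", "kwargs": {
  "deltas": [
    [0.001,0.002,0.03,0,0,0,0.5],
    [0.001,0.002,0.055,0,0,0,0.5],
    [0.001,0.002,0.075,0,0,0,0.5],
    [0.001,0.002,0.083,0,0,0,0.5],
    [0.001,0.002,0.083,0,0,0,0.5],
    [0.001,0.002,0.083,0,0,0,0.5]
  ]
}}

```text
time: 8.13
tool_pos: [0.5972, 0.2402, 0.0447]
tcp_rot: [0.222, 3.133, 0.0]
wrist_force: [0.0, 0.1, -0.5]
width: 0.497
```

```bash
python3 - <<'E'
from h import *
go(.5973,.241,.043,172)
E
```

```text
t 8.13 p [597.2 240.2  44.7] yaw 171.9 w 0.497 F [ 0.   0.1 -0.5] T [-0.04  0.04 -0.  ] q1,q6 [ 0.34 -1.09]
delta [-0.      0.0008  0.0017] [ 0.      0.0003 -0.0017]
```

Request:
{"fn": "apply_moves", "kwargs": {
  "deltas": [
    [0,0.001,0.001,0,0,0,1],
    [0,0.001,0.001,0,0,0,1],
    [0,0.001,0.001,0,0,0,1],
    [0,0.001,0.001,0,0,0,1],
    [0,0.001,0.001,0,0,0,1],
    [0,0.001,0.001,0,0,0,1],
    [0,0.001,0.001,0,0,0,1]
  ],
  "squeeze": 80
}}

```text
time: 8.72
tool_pos: [0.5978, 0.2426, 0.0452]
tcp_rot: [0.219, 3.131, 0.002]
wrist_force: [0.2, -1.5, 5.6]
width: 0.093
```

```bash
python3 - <<'E'
from h import *
go(.5973,.241,.043,172)
E
```

```text
t 8.72 p [597.8 242.6  45.2] yaw 172.01 w 0.093 F [ 0.2 -1.5  5.6] T [-0.14  0.04  0.04] q1,q6 [ 0.35 -1.08]
delta [ 0.0003 -0.0017  0.0022] [0.0013 0.003  0.0001]
```

Request:
{"fn": "apply_moves", "kwargs": {
  "deltas": [
    [0,0,-0.015,0,0,0,1],
    [0,0,-0.035,0,0,0,1],
    [0,0,-0.06,0,0,0,1],
    [0,0,-0.09,0,0,0,1],
    [0,0,-0.12,0,0,0,1],
    [0,0,-0.12,0,0,0,1],
    [0,0,-0.12,0,0,0,1]
  ]
}}

```text
time: 9.3
tool_pos: [0.5981, 0.2429, 0.1663]
tcp_rot: [0.219, 3.129, 0.004]
wrist_force: [0.8, -1.2, -0.7]
width: 0.094
```

```bash
python3 - <<'E'
from h import *
go(.6061,-.1694,.165,186.3)
im=vision.read_camera("side")[:,:,::-1]; cv2.imwrite("pics/side3.png",im)
from workcell import status
p=status.read_state()["tool_pos"]; q=proj("side",[p,p-[0,0,.037]]); print(q)
x,y=q[0].astype(int); b=(x-25,y-25,x+25,y+25); cv2.imwrite("pics/crop4.png",up(im,*b,12)); print(b)
E
```

```text
t 9.3 p [598.1 242.9 166.3] yaw 172.0 w 0.094 F [ 0.8 -1.2 -0.7] T [0.01 0.05 0.05] q1,q6 [ 0.35 -1.08]
delta [-0.0653 -0.4072  0.0006] [ 0.002   0.0053 -0.2495]
[[239.73884095 136.5690433 ]
 [239.89412721 146.90994668]]
(np.int64(214), np.int64(111), np.int64(264), np.int64(161))
```

View pics/crop4.png

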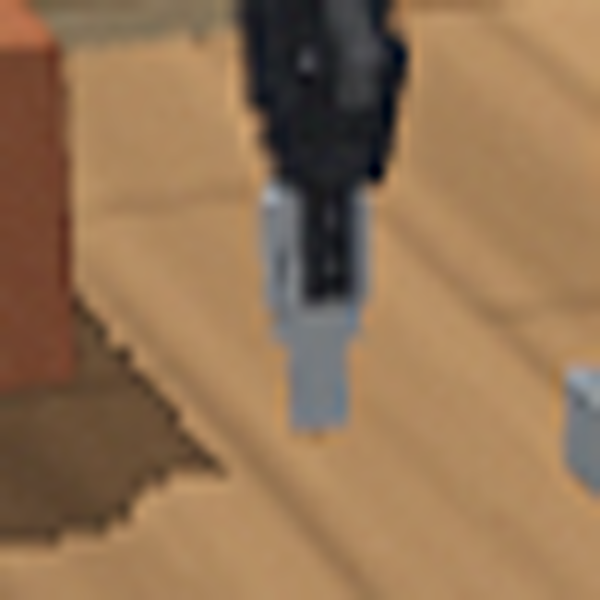

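Request:
{"fn": "apply_moves", "kwargs": {
  "deltas": [
    [-0.006,-0.035,0,0,0,-0.03,1],
    [-0.012,-0.075,0,0,0,-0.06,1],
    [-0.018,-0.115,0,0,0,-0.09,1],
    [-0.024,-0.155,0,0,0,-0.12,1],
    [-0.03,-0.195,0,0,0,-0.15,1],
    [-0.036,-0.235,0,0,0,-0.18,1],
    [-0.042,-0.275,0,0,0,-0.21,1],
    [-0.049,-0.315,0,0,0,-0.25,1]
  ]
}}

```text
time: 10.02
tool_pos: [0.5988, -0.0781, 0.1606]
tcp_rot: [0.176, -3.132, -0.002]
wrist_force: [0.6, 0.2, -0.5]
width: 0.096
```

```bash
python3 - <<'E'
from h import *
go(.6053,-.1695,.150,186.3)
E
```

```text
t 10.02 p [598.8 -78.1 160.6] yaw -173.58 w 0.096 F [ 0.6  0.2 -0.5] T [-0.04 -0.05  0.01] q1,q6 [-0.17 -1.85]
delta [ 0.0037 -0.0916  0.0105] [ 0.0014 -0.0044  0.002 ]
```

Request:
{"fn": "apply_moves", "kwargs": {
  "deltas": [
    [0.001,-0.035,0,0,0,0,1],
    [0.002,-0.07,0.005,0,0,0,1],
    [0.003,-0.085,0.01,0,0,0,1],
    [0.003,-0.09,0.013,0,0,0,1],
    [0.003,-0.09,0.013,0,0,0,1],
    [0.003,-0.09,0.013,0,0,0,1],
    [0.003,-0.09,0.013,0,0,0,1],
    [0.003,-0.09,0.013,0,0,0,1]
  ]
}}

```text
time: 10.68
tool_pos: [0.6081, -0.1646, 0.1503]
tcp_rot: [0.176, -3.137, -0.001]
wrist_force: [0.1, 1.2, 0.3]
width: 0.091
```

```bash
python3 - <<'E'
from h import *
go(.6053,-.1695,.150,186.3)
b=(284,200,318,240)
im=vision.read_camera("side")[:,:,::-1]; cv2.imwrite("pics/side4.png",im)
from workcell import status
p=status.read_state()["tool_pos"]; print(proj("side",[p-[0,0,.037],[.6061,-.1694,.083]]))
cv2.imwrite("pics/crop5.png",up(im,*b,14))
E
```

```text
t 10.68 p [ 608.1 -164.6  150.3] yaw -173.57 w 0.091 F [0.1 1.2 0.3] T [ 0.02  0.   -0.04] q1,q6 [-0.3  -1.99]
delta [ 0.0033 -0.0046  0.0003] [ 0.0004 -0.      0.0023]
[[299.14089828 212.43701557]
 [298.42516034 223.62358564]]
```

View pics/crop5.png

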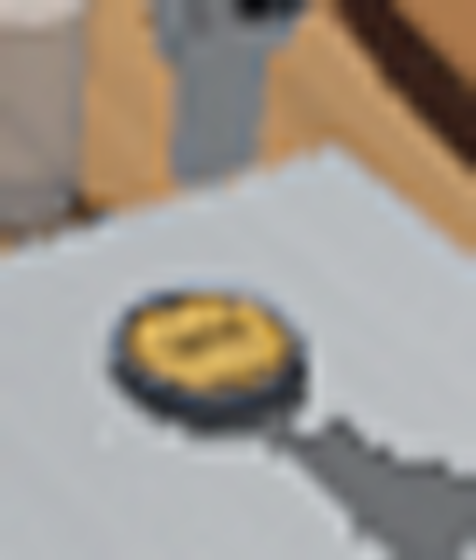

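```bash
python3 - <<'E'
from h import *
print(cast("side",[[298.7,212.7]],.1133)*1000, cast("side",[[240.17,146.3]],.1293)*1000,cast("side",[[298.14,223.6]],.083)*1000)
go(.6053,-.1695,.130,186.3)
E
```

```text
[[ 606.84480371 -165.09873425  113.3       ]] [[597.36017833 241.67378355 129.3       ]] [[ 605.47371386 -169.04815678   83.        ]]
t 10.73 p [ 608.2 -164.8  150.6] yaw -173.57 w 0.095 F [-0.6 -0.6 -0.2] T [0.05 0.02 0.03] q1,q6 [-0.3  -1.99]
delta [ 0.0034 -0.0044  0.0206] [0.0001 0.0003 0.0023]
```

Request:
{"fn": "apply_moves", "kwargs": {
  "deltas": [
    [0.002,-0.0042,0.01,0,0,0,1],
    [0.002,-0.0042,0.02,0,0,0,1],
    [0.002,-0.0042,0.027,0,0,0,1],
    [0.002,-0.0042,0.027,0,0,0,1],
    [0.002,-0.0042,0.027,0,0,0,1],
    [0.002,-0.0042,0.027,0,0,0,1]
  ]
}}

```text
time: 11.23
tool_pos: [0.6064, -0.1708, 0.123]
tcp_rot: [0.173, -3.136, -0.0]
wrist_force: [1.6, -0.3, -1.2]
width: 0.093
```

Request:
{"fn": "apply_moves", "kwargs": {
  "deltas": [
    [0,0,0.002,0,0,0,1],
    [0,0,0.004,0,0,0,1],
    [0,0,0.005,0,0,0,1],
    [0,0,0.006,0,0,0,1],
    [0,0,0.006,0,0,0,1],
    [0,0,0.006,0,0,0,1]
  ]
}}

```text
time: 11.73
tool_pos: [0.6064, -0.1707, 0.1172]
tcp_rot: [0.173, -3.137, -0.0]
wrist_force: [0.2, 1.1, -1.2]
width: 0.096
```

```bash
python3 - <<'E'
from h import *
go(.606,-.1694,.120,186.3)
E
```

```text
t 11.73 p [ 606.4 -170.7  117.2] yaw -173.69 w 0.096 F [ 0.2  1.1 -1.2] T [ 0.13 -0.02  0.04] q1,q6 [-0.31 -1.99]
delta [ 0.0002  0.0013 -0.0028] [ 0.0002 -0.0002  0.0002]
```

Request:
{"fn": "apply_moves", "kwargs": {
  "deltas": [
    [0,0,0.001,0,0,0,1],
    [0,0,0.002,0,0,0,1],
    [0,0,0.003,0,0,0,1],
    [0,0,0.004,0,0,0,1],
    [0,0,0.004,0,0,0,1]
  ]
}}

```text
time: 12.15
tool_pos: [0.6063, -0.1707, 0.113]
tcp_rot: [0.173, -3.136, -0.0]
wrist_force: [-0.1, 1.4, -0.8]
width: 0.092
```

```bash
python3 - <<'E'
from h import *
go(.606,-.1694,.120,186.3)
E
```

```text
t 12.15 p [ 606.3 -170.7  113. ] yaw -173.68 w 0.092 F [-0.1  1.4 -0.8] T [ 0.16 -0.03  0.08] q1,q6 [-0.31 -2.  ]
delta [ 0.0002  0.0013 -0.007 ] [ 0.0002 -0.0003  0.0003]
```

Request:
{"fn": "apply_moves", "kwargs": {
  "deltas": [
    [0,0,0.002,0,0,0,1],
    [0,0,0.004,0,0,0,1],
    [0,0,0.006,0,0,0,1],
    [0,0,0.008,0,0,0,1],
    [0,0,0.008,0,0,0,1]
  ]
}}

```text
time: 12.57
tool_pos: [0.607, -0.1707, 0.1059]
tcp_rot: [-0.173, 3.136, -0.0]
wrist_force: [-0.5, 2.4, 2.8]
width: 0.09
```

```bash
python3 - <<'E'
from h import *
go(.606,-.1694,.092,186.3)
E
```

```text
t 12.57 p [ 607.  -170.7  105.9] yaw -173.69 w 0.09 F [-0.5  2.4  2.8] T [0.35 0.06 0.07] q1,q6 [-0.31 -2.  ]
delta [0.0009 0.0014 0.0139] [-0.0001  0.0012  0.0002]
```

Request:
{"fn": "apply_moves", "kwargs": {
  "deltas": [
    [0,0.0007,0.002,0,0,0,1],
    [0,0.0007,0.004,0,0,0.04,1],
    [0,0.0007,0.005,0,0,0,1],
    [0,0.0007,0.006,0,0,-0.04,1],
    [0,0.0007,0.007,0,0,0,1],
    [0,0.0007,0.007,0,0,0,1]
  ]
}}

```text
time: 13.07
tool_pos: [0.6073, -0.1705, 0.1002]
tcp_rot: [-0.171, 3.135, -0.002]
wrist_force: [-0.8, 1.7, 7.9]
width: 0.092
```

```bash
python3 - <<'E'
from h import *
go(.606,-.1694,.092,186.3)
E
```

```text
t 13.07 p [ 607.3 -170.5  100.2] yaw -173.77 w 0.092 F [-0.8  1.7  7.9] T [ 0.35  0.26 -0.03] q1,q6 [-0.31 -1.99]
delta [0.0012 0.0013 0.0082] [-0.0012  0.002  -0.0012]
```

Request:
{"fn": "apply_moves", "kwargs": {
  "deltas": [
    [0,0.0007,0.002,0,0,0.05,1],
    [0,0.0007,0.004,0,0,0,1],
    [0,0.0007,0.005,0,0,-0.05,1],
    [0,0.0007,0.006,0,0,0,1],
    [0,0.0007,0.007,0,0,0.05,1],
    [0,0.0007,0.007,0,0,0,1]
  ]
}}

```text
time: 13.57
tool_pos: [0.607, -0.1702, 0.0922]
tcp_rot: [-0.17, 3.136, -0.002]
wrist_force: [-0.4, -0.7, 5.0]
width: 0.092
```

```bash
python3 - <<'E'
from h import *
go(.606,-.1694,.092,186.3)
E
```

```text
t 13.57 p [ 607.  -170.2   92.2] yaw -173.79 w 0.092 F [-0.4 -0.7  5. ] T [ 0.16 -0.01 -0.03] q1,q6 [-0.31 -1.99]
delta [0.0009 0.0009 0.0002] [-0.0014  0.0014 -0.0015]
```

Request:
{"fn": "apply_moves", "kwargs": {
  "deltas": [
    [0,0,0.001,0,0,0.04,1],
    [0,0,0.002,0,0,0,1],
    [0,0,0.003,0,0,-0.04,1],
    [0,0,0.004,0,0,0,1],
    [0,0,0.004,0,0,0,1]
  ]
}}

```text
time: 13.98
tool_pos: [0.6074, -0.1702, 0.0919]
tcp_rot: [-0.171, 3.135, -0.003]
wrist_force: [-8.5, 1.9, 22.7]
width: 0.092
```

```bash
python3 - <<'E'
from h import *
go(.606,-.1694,.092,186.3)
E
```

```text
t 13.98 p [ 607.4 -170.2   91.9] yaw -173.76 w 0.092 F [-8.5  1.9 22.7] T [ 0.48  1.45 -0.01] q1,q6 [-0.31 -1.99]
delta [ 0.0013  0.001  -0.0001] [-0.0018  0.0021 -0.0011]
```

Request:
{"fn": "apply_moves", "kwargs": {
  "deltas": [
    [0,0,-0.003,0,0,0,1],
    [0,0,-0.003,0,0,0.12,1],
    [0,0,-0.003,0,0,0.22,1],
    [0,0,-0.003,0,0,0.32,1],
    [0,0,-0.003,0,0,0.42,1],
    [0,0,-0.003,0,0,0.52,1],
    [0,0,-0.003,0,0,0.62,1],
    [0,0,-0.003,0,0,0.62,1]
  ]
}}

```text
time: 14.65
tool_pos: [0.607, -0.1707, 0.0921]
tcp_rot: [0.797, 3.036, -0.003]
wrist_force: [-2.9, -0.9, 6.9]
width: 0.096
```

```bash
python3 - <<'E'
from h import *
go(.607,-.1702,.092,96.3)
E
```

```text
t 14.65 p [ 607.  -170.7   92.1] yaw 150.57 w 0.096 F [-2.9 -0.9  6.9] T [-0.1   0.57  0.01] q1,q6 [-0.31 -1.37]
delta [0.0003 0.0005 0.0001] [2.000e-04 3.000e-03 9.471e-01]
```

Request:
{"fn": "apply_moves", "kwargs": {
  "deltas": [
    [0,0,0,0,0,0.12,1],
    [0,0,0,0,0,0.24,1],
    [0,0,0,0,0,0.36,1],
    [0,0,0,0,0,0.48,1],
    [0,0,0,0,0,0.6,1],
    [0,0,0,0,0,0.72,1],
    [0,0,0,0,0,0.84,1],
    [0,0,0,0,0,0.94,1]
  ]
}}

```text
time: 15.32
tool_pos: [0.6062, -0.1712, 0.0921]
tcp_rot: [2.087, 2.345, -0.004]
wrist_force: [-5.7, -2.4, 10.5]
width: 0.095
```

```bash
python3 - <<'E'
from h import *
go(.607,-.1702,.092,96.3)
E
```

```text
t 15.32 p [ 606.2 -171.2   92.1] yaw 96.65 w 0.095 F [-5.7 -2.4 10.5] T [-0.46  0.92  0.08] q1,q6 [-0.31 -0.43]
delta [0.0009 0.0009 0.0001] [-0.0003  0.0031  0.0061]
```

Request:
{"fn": "apply_moves", "kwargs": {
  "deltas": [
    [-0.0003,-0.0008,0,0,0,0.05,1],
    [-0.0003,-0.0008,0,0,0,0.08,1],
    [-0.0003,-0.0008,0,0,0,0.11,1],
    [-0.0003,-0.0008,0,0,0,0.11,1],
    [-0.0003,-0.0008,0,0,0,0.11,1]
  ]
}}

```text
time: 15.73
tool_pos: [0.606, -0.1713, 0.0921]
tcp_rot: [2.207, 2.232, -0.002]
wrist_force: [-3.1, -0.5, 9.0]
width: 0.092
```

```bash
python3 - <<'E'
from h import *
go(.607,-.1702,.092,96.3)
E
```

```text
t 15.73 p [ 606.  -171.3   92.1] yaw 90.65 w 0.092 F [-3.1 -0.5  9. ] T [-0.2   0.62  0.06] q1,q6 [-0.31 -0.32]
delta [0.0011 0.001  0.0001] [ 0.001   0.0026 -0.0985]
```

Request:
{"fn": "apply_moves", "kwargs": {
  "deltas": [
    [0,0,0,0,0,0.04,1],
    [0,0,0,0,0,0.07,1],
    [0,0,0,0,0,0.1,1],
    [0,0,0,0,0,0.1,1],
    [0,0,0,0,0,0.1,1]
  ]
}}

```text
time: 16.15
tool_pos: [0.6059, -0.1713, 0.0921]
tcp_rot: [2.313, 2.122, -0.002]
wrist_force: [-3.5, -0.5, 9.6]
width: 0.092
```

```bash
python3 - <<'E'
from h import *
go(.607,-.1702,.092,96.3)
E
```

```text
t 16.15 p [ 605.9 -171.3   92.1] yaw 85.06 w 0.092 F [-3.5 -0.5  9.6] T [-0.2   0.68  0.83] q1,q6 [-0.31 -0.23]
delta [0.0012 0.001  0.0001] [ 0.0008  0.0031 -0.1962]
```

Request:
{"fn": "apply_moves", "kwargs": {
  "deltas": [
    [0,0,0,0,0,-0.015,1],
    [0,0,0,0,0,-0.015,1],
    [0,0,0,0,0,-0.015,1],
    [0,0,0,0,0,-0.015,1],
    [0,0,0,0,0,-0.015,1],
    [0,0,0,0,0,-0.015,1],
    [0,0,0,0,0,-0.015,1],
    [0,0,0,0,0,-0.015,1]
  ]
}}

```text
time: 16.82
tool_pos: [0.6059, -0.1713, 0.0921]
tcp_rot: [2.298, 2.138, -0.002]
wrist_force: [-3.9, -0.8, 9.1]
width: 0.093
```

```bash
python3 - <<'E'
from h import *
go(.607,-.1702,.092,96.3)
im=vision.read_camera("side")[:,:,::-1]; cv2.imwrite("pics/side6.png",im)
cv2.imwrite("pics/crop6.png",up(im,258,190,362,268,7))
E
```

```text
t 16.82 p [ 605.9 -171.3   92.1] yaw 85.89 w 0.093 F [-3.9 -0.8  9.1] T [-0.21  0.66  0.69] q1,q6 [-0.31 -0.24]
delta [0.0012 0.001  0.0001] [ 0.0009  0.003  -0.1817]
```

View pics/crop6.png

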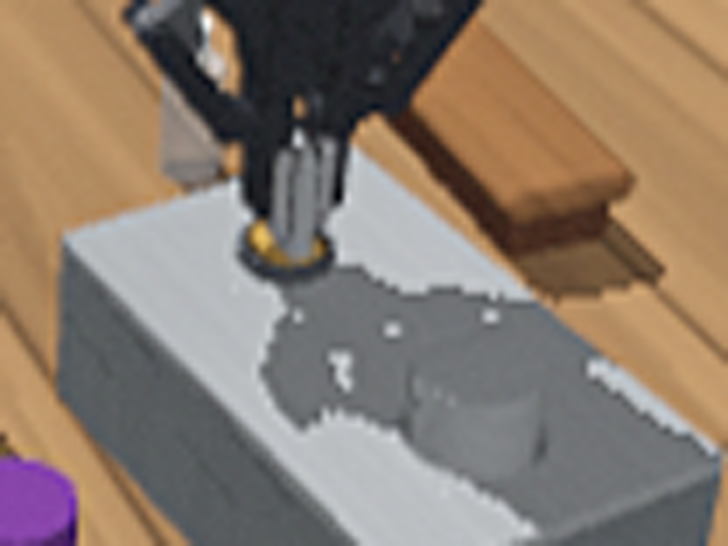

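```bash
python3 -c "
from workcell import job
print(job.finish_job())"
```

```text
the job is handed in; nothing more can be done
None
```

The job is handed in at about 17 s of the 67 s allowed. The cap is in the pocket, and the key is home in the lock, turned to the stop and still gripped.

**Cap:** I lifted the bare steel cap off the lock and left the green and purple look-alikes alone. I lowered it rim down into the round pocket until light contact and released it. The last pictures show it upright in the pocket. I did not measure its final height on its own.

**Key seated:** I took the key from its stand and worked it past both pins with small rocking, at up to about 8 N of push. It then stopped hard with the tool at z = 91.9 mm, against 92 mm expected, while the push rose to 23 N. I eased that to about 9 N for the hold.

**Key turned:** I turned it clockwise until the torque climbed from 0.06 to 0.83 Nm at the stop. I then eased it to 0.69 Nm and am holding there, with the tool about 100° past its starting angle. That is the quarter turn plus slot play and elastic wind-up.

**Checks that disagreed:** The camera and contact estimates of the lock's position differed by 1 to 2 mm. The estimates of the box's angle ranged from 5.5 to 7.4°. The key went in on the first try anyway.

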